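# Find the concealed catch among the knockouts and pop the battery tray

## Task

One of the four round knockout discs in the flat cover of the grey enclosure is really the concealed catch of its battery tray; they all look alike, so feel along them with closed fingertips, pressing lightly on each, until you find the one that gives. Push that one in until the battery tray springs out of the front by itself, then let go and move the hand clear. Do not force the solid discs or touch the tray, and neither pick up nor disturb the loose parts lying around.

Things in the scene. Friction and masses are not known exactly. Their poses are not given: they have to be found in the camera images.
- enclosure: Fixed grey steel enclosure lying on its back: 160 (own x) x 290 (own y) x 75 mm high, flat level cover on top. Origin: centre of its underside, on the bench; z up; own -x is the front, where the battery tray comes out. Four identical discs lie in a row along own y, 62 mm apart, 25 mm in front of the cover's middle. One, a different one each time, is the catch; three are solid.
- knockout_a (a point): Centre of the face of the knockout disc at the +y end of the row (seen in the enclosure's frame). Disc 49 mm across in a 52 mm round hole, its face 2 mm below the cover's surface, facing up. Closed fingertips fit inside the hole. If solid it does not give at all; if it is the catch it sinks straight down under a light push.
- knockout_b (a point): Centre of the face of the knockout disc second from the +y end (seen in the enclosure's frame). Disc 49 mm across in a 52 mm round hole, its face 2 mm below the cover's surface, facing up. Closed fingertips fit inside the hole. If solid it does not give at all; if it is the catch it sinks straight down under a light push.
- knockout_c (a point): Centre of the face of the knockout disc third from the +y end (seen in the enclosure's frame). Disc 49 mm across in a 52 mm round hole, its face 2 mm below the cover's surface, facing up. Closed fingertips fit inside the hole. If solid it does not give at all; if it is the catch it sinks straight down under a light push.
- knockout_d (a point): Centre of the face of the knockout disc at the -y end of the row (seen in the enclosure's frame). Disc 49 mm across in a 52 mm round hole, its face 2 mm below the cover's surface, facing up. Closed fingertips fit inside the hole. If solid it does not give at all; if it is the catch it sinks straight down under a light push.
- catch (a joint): Travel of the concealed push-catch in m: 0 at rest (face level with the other discs), 0.007 fully in. It starts to give at about 1.5 N, lets go of the tray about 4 mm in at about 3 N, is fully in at about 4 N, and springs back to 0 when let go. The value does not tell which disc it is.
- tray (a joint): How far the battery tray is out, in m: 0 shut and latched, 0.045 fully out. Once the catch is pushed in far enough a spring shoots the tray out level to own -x in under 0.5 s and keeps it there; the catch may then be let go.
- tray_front (a point): Battery tray front: a grey plate 210 mm wide (own y), 46 mm high and 4 mm thick against the front side of the enclosure, reaching from 12 to 58 mm above the bench; black tray with six small cells behind it. This point is the centre of its front face; axes as the enclosure's. Not to be touched.
- locknut: Loose steel ring, 34 mm across and 10 mm high, lying on the rear part of the cover behind the discs. Origin: centre of its underside. A bystander: leave alone.
- coupling: Loose aluminium tube, 28 mm across and 28 mm high, standing on the rear part of the cover behind the discs. Origin: centre of its underside. A bystander: leave alone.
- junction_box: Loose open square steel box, 100 x 100 x 52 mm high, on the bench beside the enclosure's +y end. Origin: centre of its underside. A bystander: leave alone.
- screwdriver: Loose screwdriver, 200 mm long, lying on the bench beside the enclosure's -y end. Origin on its underside. A bystander: leave alone.
- tub: Loose clear plastic tub of fittings, 120 x 160 x 60 mm high, on the bench behind the enclosure. Origin: centre of its underside. A bystander: leave alone.
- carton: Loose cardboard carton, 100 x 130 x 65 mm high, on the bench behind the enclosure. Origin: centre of its underside. A bystander: leave alone.
- tape: Loose roll of black tape, 100 mm across and 24 mm high, lying on the bench off the enclosure's -y end. Origin: centre of its underside. A bystander: leave alone.

How it is judged:
By the outcome, as a careful person would: the job done as asked, in the order asked, and still so for the second after the job is handed in, with the robot touching nothing.
It also fails if it takes over 48 s, if anything falls off the work surface, if the arm or the gripper's body presses on something with over 40 N, if the wrist force passes 120 N, or if a joint passes its speed limit or range.

## Robot

A 7-joint arm with a two-finger parallel gripper is mounted at the origin on the work surface. World frame = base frame: x ahead of the robot, y to its left, z up, the work surface at z = 0. Lengths are in m, angles in rad, forces in N, time in s.
With the tool pointing down it reaches from about 0.4 to 0.85 m from the base axis. Payload 4.5 kg.
Tool frame: the origin (TCP) lies between the finger pads; the fingertips stand 17 mm ahead of it and the grasp point (between the pads) lies 2 mm behind it; z points along the fingers, y is the line along which they close (so a half turn about z gives the same grasp; the last joint's range is limited). The gripper opens to 88 mm and grips with 3 to 60 N. Pads are 18 mm wide; open, the fingers measure 123 mm over their backs; the gripper's body (75 mm by 187 mm) begins 45 mm behind the grasp point.
Start: joints at [-1.159, 0.689, -0.195, 1.565, 0.157, 0.902, -0.215], TCP at [0.231, 0.581, 0.256] pointing down, gripper open.
Joint ranges: [-3.01, 3.01], [-0.46, 2.08], [-1.47, 1.51], [0.13, 2.56], [-1, 4.14], [0.04, 2.09], [-2.66, 2.66]. Speed limits (rad/s): [2.57, 2.57, 3.14, 3.14, 3.14, 3.14, 3.14].

## Interface

Orientations are given as a 3x3 rotation matrix whose columns are the frame's x, y, z axes.
In Python, from plant import ctrl, solve_ik, status, cams gives the robot as it stands. Calls block until the motion is done:
- ctrl.movep(position, orientation): joint-space move of the TCP to a pose.
- ctrl.move_l(position, v=0.15, frame=None, contact_N=None): straight line of the TCP; frame=None keeps the orientation; v is the mean speed in m/s. With contact_N (N) it stops when the force on the tool has changed by that much, and returns True; else False.
- ctrl.move_joints(angles): joint-space move.
- ctrl.let_go() and ctrl.grasp(squeeze=None): open the fingers fully, or close them until they stop; squeeze is the grip in N (None keeps the last).
- ctrl.hold(seconds).
- solve_ik(position, orientation): joint angles nearest the present ones, or None.
- status.sense(): the state.
- cams.snapshot(name): name is "scene" or "top" or "wrist"; returns a dict with "pixels" (420x560x3 uint8, red, green, blue), "vertical_fov" (degrees; the focal length in pixels is half the picture's height over the tangent of half this angle, whatever the lens; pixels are square), "cx", "cy" (the principal point, pixels), "R" (3x3) and "t" (3): a world point X has camera coordinates R X + t; the wrist camera has in their place "hand_eye" (4x4, takes a point from camera to tool coordinates, whose origin is the TCP and whose axes are the flange's). Camera axes: x right, y down, z forward; pixel columns grow to the right and rows downward; lengths in m; the calibration is good to about 2 mm. A picture is of the moment at which its call begins: read the wrist's pose just before it. There is no depth.
A pose or a line that the arm cannot do raises ctrl.Unreachable and nothing moves.
- ctrl.finish_job(): hands the job in; it is judged then, once.
The state is a dict: "t": time; "q": joint angles; "qd": joint speeds; "tau": joint torques, N m; "tool_pos": TCP position; "ee_rot": TCP orientation; "force": force on the tool from outside, world axes, zero at the start; "wrist_torque": the same for the moment, N m; "gripper_width": finger opening in m; "grip_force": force on a finger pad.
Only numpy, scipy, OpenCV 4.12 (cv2) and the standard library are available. Lean on these libraries where they do the work, as an engineer would, in place of code of your own. Each camera call takes 0.05 s, during which the arm holds its last target. There are 200 camera calls.

## Working session

There is one attempt and no reset: what is moved stays moved. The work goes in short steps, each a Python script; the robot and the scene stay as the last script left them, time stands still between calls to the robot, and variables do not carry over. Pictures are saved under pics/ and viewed, at most 10 in all, crops included, and the job is handed in when it is done.

```bash
mkdir -p pics; ls; python3 - <<'E'
from plant import ctrl,status,cams
import cv2,pickle
for n in("scene","top"):
    s=cams.snapshot(n); cv2.imwrite(f"pics/{n}0.png",s["pixels"][:,:,::-1]); pickle.dump(s,open(f"{n}.pkl","wb"))
    print(n,s["vertical_fov"],s["cx"],s["cy"],s["R"],s["t"])
print(status.sense())
E
```

```text
pics
scene 46.511550107313056 278.3282333281224 214.12333627780086 [[-0.48309641  0.87541625  0.01625577]
 [ 0.6687343   0.38089632 -0.63852364]
 [-0.56516573 -0.29759769 -0.76943051]] [ 0.31274427 -0.35373807  1.46960437]
top 46.51134218871847 280.77468255658414 201.18611876866456 [[-0.01035872 -0.99992588  0.00639754]
 [-0.99470998  0.00965037 -0.10226893]
 [ 0.10219961 -0.00742308 -0.99473621]] [-0.01163732  0.6312875   1.13667191]
{'t': 0.1, 'q': array([-1.15927006,  0.68990809, -0.19450174,  1.56619965,  0.15730447,
        0.90250755, -0.21512691]), 'qd': array([-5.87515899e-04, -2.14052759e-03,  9.10312897e-04, -2.79499376e-03,
        4.25187442e-04, -1.11741542e-03,  6.36064255e-05]), 'tau': array([-4.52376553e-03, -5.28498459e+01, -1.27200153e+00, -1.53836274e+01,
       -5.25746809e-02,  2.01134681e-03,  7.16145087e-05]), 'tool_pos': array([0.23036049, 0.58043539, 0.25499553]), 'ee_rot': array([[-9.29517830e-01,  3.68776866e-01, -4.76650422e-04],
       [ 3.68777150e-01,  9.29516527e-01, -1.56173004e-03],
       [-1.32875464e-04, -1.62743370e-03, -9.99998667e-01]]), 'force': array([ 0.02931116, -0.4313705 , -0.08254473]), 'wrist_torque': array([ 0.04181352,  0.0173397 , -0.02042606]), 'grip_force': 0.0, 'gripper_width': 0.0881485665147852}
```

View pics/top0.png

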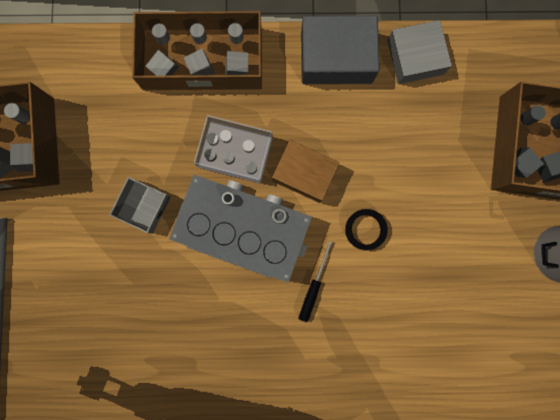

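View pics/scene0.png

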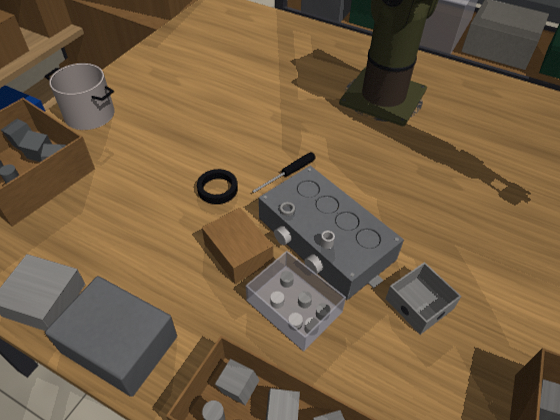

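The top view shows the enclosure, with discs at about (199,224), (224,233), (249,242) and (275,252). The junction box is on its left, which is the +y end, so a is the leftmost disc. The locknut and coupling are behind the row.

```bash
cat > h.py <<'E'
import numpy as np,cv2
def ray(s,u,v,z):
    f=s["pixels"].shape[0]/2/np.tan(np.radians(s["vertical_fov"])/2)
    R=np.array(s["R"]);t=np.array(s["t"]);c=-R.T@t
    d=R.T@np.array([(u-s["cx"])/f,(v-s["cy"])/f,1]); return c+d*(z-c[2])/d[2]
def discs(s,guess,k=4,rad=12):
    g=cv2.cvtColor(s["pixels"],cv2.COLOR_RGB2GRAY); out=[]
    for u,v in guess:
        x0,y0=int(u-18),int(v-18); p=cv2.resize(g[y0:y0+37,x0:x0+37],None,fx=k,fy=k,interpolation=cv2.INTER_CUBIC)
        th=cv2.adaptiveThreshold(p,255,cv2.ADAPTIVE_THRESH_MEAN_C,cv2.THRESH_BINARY_INV,41,8)
        cs,_=cv2.findContours(th,cv2.RETR_LIST,cv2.CHAIN_APPROX_NONE)
        c=[cv2.fitEllipse(c) for c in cs if len(c)>60]
        c=[e for e in c if abs(np.mean(e[1])/2/k-rad)<3 and min(e[1])/max(e[1])>.6]
        out.append([((np.array(e[0])+.5)/k-.5+[x0,y0]).round(2).tolist()+[round(np.mean(e[1])/2/k,2)] for e in c])
    return out
E
python3 - <<'E'
import pickle,numpy as np; from h import *
for n,gs in(("top",[(199,224),(224,233),(249,242),(275,252)]),("scene",[(368.5,239),(347,221),(327,204.5),(308,189)])):
    s=pickle.load(open(n+".pkl","rb")); P=[]
    for d in discs(s,gs,rad=12 if n=="top" else 11):
        print(n,d)
        if d: m=np.mean(d,0); P.append(ray(s,m[0],m[1],.075)); print(P[-1].round(4))
    P=np.array(P);print(np.linalg.norm(np.diff(P,axis=0),axis=1))
E
```

```text
top [[198.34, 224.22, np.float64(10.23)], [198.17, 224.15, np.float64(12.04)]]
[0.5756 0.172  0.075 ]
top [[223.7, 233.27, np.float64(10.19)], [223.59, 233.26, np.float64(12.06)]]
[0.5543 0.1138 0.075 ]
top [[249.14, 242.4, np.float64(10.25)], [249.01, 242.42, np.float64(12.07)]]
[0.5328 0.0557 0.075 ]
top [[274.53, 251.64, np.float64(10.29)], [274.52, 251.59, np.float64(12.11)]]
[ 0.5113 -0.0022  0.075 ]
[0.0619615  0.06190457 0.06179891]
scene [[367.85, 238.16, np.float64(11.02)]]
[0.5765 0.1758 0.075 ]
scene [[346.67, 220.68, np.float64(10.64)]]
[0.555  0.1175 0.075 ]
scene [[326.74, 204.13, np.float64(10.22)]]
[0.5334 0.0594 0.075 ]
scene [[307.82, 188.47, np.float64(9.79)]]
[0.5118 0.0012 0.075 ]
[0.06215823 0.06203407 0.06204776]
```

Spacing comes out at 62 mm in both views, which agree to about 3.5 mm, so I'll use the mean. Next: close the fingers, go above b and look from close by.

```bash
python3 - <<'E'
from plant import ctrl,status,cams
import numpy as np,cv2,pickle
ctrl.grasp(5)
y=np.array([.0646,.1744,0]);y/=np.linalg.norm(y); z=np.array([0,0,-1.]); R=np.column_stack([np.cross(y,z),y,z])
print(R)
b=np.array([.5547,.1157,.2]); ctrl.movep(b,R)
st=status.sense(); s=cams.snapshot("wrist"); pickle.dump((st,s),open("w.pkl","wb"))
cv2.imwrite("pics/w1.png",s["pixels"][:,:,::-1]); print(st["t"],st["tool_pos"],st["gripper_width"],st["force"],s["hand_eye"])
E
```

```text
[[-0.93773579  0.34734938  0.        ]
 [ 0.34734938  0.93773579  0.        ]
 [ 0.          0.         -1.        ]]
3.45 [0.55457366 0.11736139 0.20016962] 0.0005252565972370099 [-1.14158391 -0.18851068  0.67199571] [[-8.15800930e-04 -9.48584364e-01 -3.16523362e-01  8.29971254e-02]
 [ 9.99999613e-01 -6.69677951e-04 -5.70430503e-04 -1.19150037e-03]
 [ 3.29132740e-04 -3.16523705e-01  9.48584543e-01 -1.29071900e-01]
 [ 0.00000000e+00  0.00000000e+00  0.00000000e+00  1.00000000e+00]]
```

View pics/w1.png

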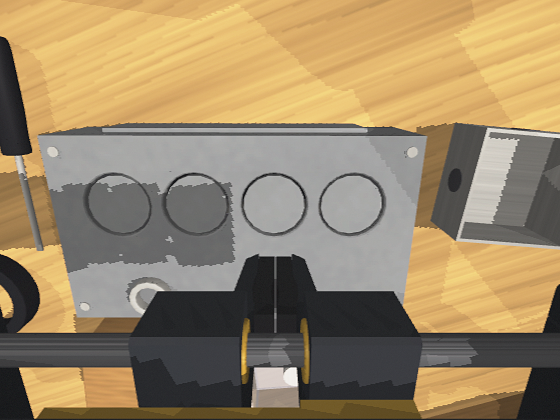

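The wrist view shows the four discs d, c, b, a at about (118,204), (196,204), (274,204) and (352,204), with the closed fingers below b. Cross-check by ray:

```bash
python3 - <<'E'
import pickle,numpy as np; from h import *
st,s=pickle.load(open("w.pkl","rb"))
H=np.array(s["hand_eye"]);E=np.array(st["ee_rot"]);p=np.array(st["tool_pos"])
Rc=E@H[:3,:3];c=E@H[:3,3]+p; s["R"]=Rc.T;s["t"]=-Rc.T@c
P=np.array([ray(s,u,204,.075) for u in(352,274,196.5,118.5)]); print(P.round(4),np.linalg.norm(np.diff(P,axis=0),axis=1))
E
```

```text
[[5.743e-01 1.741e-01 7.500e-02]
 [5.529e-01 1.160e-01 7.500e-02]
 [5.316e-01 5.820e-02 7.500e-02]
 [5.101e-01 1.000e-04 7.500e-02]] [0.06198365 0.06156141 0.06193353]
```

```bash
cat > probe.py <<'E'
import numpy as np
from plant import ctrl,status
D={k:np.array([.575,.174,0])+i*np.array([-.02145,-.0580,0]) for i,k in enumerate("abcd")}
def probe(k):
    d=D[k]; ctrl.move_l(d+[0,0,.104],v=.12); f0=status.sense()["force"]
    ctrl.move_l(d+[0,0,.095],v=.03)
    hit=ctrl.move_l(d+[0,0,.0865],v=.01,contact_N=2.5); s=status.sense()
    print(k,hit,s["tool_pos"].round(4),(s["force"]-f0).round(2),round(s["t"],2),flush=True)
    return hit,s
E
python3 - <<'E'
from probe import *
hit,s=probe("b")
ctrl.hold(.1);s=status.sense();print(s["tool_pos"],s["force"])
E
```

```text
b True [0.5536 0.116  0.0905] [-1.93 -0.51  5.01] 5.44
[0.55358933 0.11602421 0.09049391] [-0.21614026  0.72750099  6.0035113 ]
```

b doesn't give: it stopped at TCP z 0.0905 with a steep force rise. I'll lift straight up and try the others.

```bash
python3 - <<'E'
from probe import *
cur="b"
for k in "acd":
    ctrl.move_l(D[cur]+[0,0,.104],v=.08); 
    hit,s=probe(k); cur=k
    if not hit or s["tool_pos"][2]<.0893: print("gives",k); break
E
```

```text
a True [0.5751 0.174  0.0905] [0.18 0.45 4.4 ] 7.53
c True [0.5322 0.058  0.0905] [-0.09  0.11  4.32] 10.03
d True [ 0.5107 -0.      0.09  ] [-0.25  0.39  3.49] 12.03
```

d stopped 0.5 mm lower and with less force. I'll check it by pressing slightly further, still gently.

```bash
python3 - <<'E'
from probe import *
d=D["d"]
for z in(.0893,.0885,.0875):
    h=ctrl.move_l(d+[0,0,z],v=.01,contact_N=3); ctrl.hold(.15); s=status.sense(); print(z,h,s["tool_pos"][2].round(4),s["force"].round(2),s["t"])
    if s["force"][2]>9: break
E
```

```text
0.0893 False 0.0895 [-0.28  0.07  5.87] 12.425
0.0885 False 0.0887 [ 0.6  -0.57  5.59] 12.825
0.0875 False 0.0877 [-1.28 -0.54  5.38] 13.225
```

d is the catch: it sank nearly 3 mm at almost constant force. Pushing it in.

```bash
python3 - <<'E'
from probe import *
from plant import cams
import cv2
d=D["d"]
h=ctrl.move_l(d+[0,0,.0843],v=.01,contact_N=6); ctrl.hold(.6); s=status.sense(); print(h,s["tool_pos"].round(4),s["force"].round(2),s["t"])
cv2.imwrite("pics/t2.png",cams.snapshot("top")["pixels"][150:340,90:400,::-1].repeat(2,0).repeat(2,1))
E
```

```text
False [ 0.5107 -0.      0.0843] [ 0.76 -1.06  3.37] 14.2917
```

View pics/t2.png

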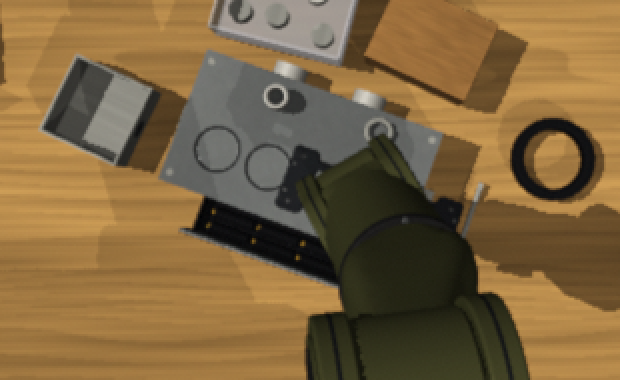

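The tray is out, with its front edge at about (185,230) to (335,283) in the crop. Now lift straight up and clear.

```bash
python3 - <<'E'
from probe import *
from plant import cams
import cv2
d=D["d"]
ctrl.move_l(d+[0,0,.11],v=.06); ctrl.move_l(d+[0,0,.28],v=.15); ctrl.hold(.5); s=status.sense(); print(s["tool_pos"].round(4),s["force"].round(2),s["t"])
cv2.imwrite("pics/s3.png",cams.snapshot("scene")["pixels"][:,:,::-1])
E
```

```text
[0.5106 0.     0.2799] [0.03 0.84 1.16] 16.7
```

View pics/s3.png

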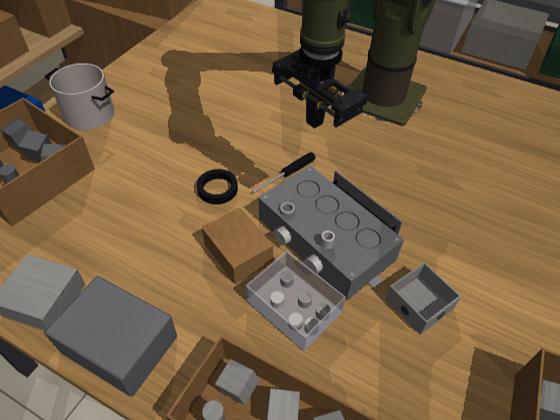

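The tray is out (front plate from about (335,175) to (400,228)), the hand is clear, and the loose parts are where they were.

```bash
python3 -c "
from plant import ctrl
print(ctrl.finish_job())"
```

```text
the job is handed in; nothing more can be done
None
```

The catch was knockout_d: I pushed it in, the tray sprang out by itself, the hand is clear with the loose parts undisturbed, and the job was handed in at about 17 s.

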